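# Close the sample chest and sight its pillar in the inspection mirror

## Robot

A 6-joint arm with a two-finger parallel gripper is mounted at the origin on the work surface. World frame = base frame: x ahead of the robot, y to its left, z up, the work surface at z = 0. Lengths are in mm, angles in rad, forces in N, time in s.
With the tool pointing down it reaches from about 375 to 925 mm from the base axis. Payload 5.7 kg.
Tool frame: the origin (TCP) lies at the very end of the fingers, on their centre line; the grasp point (between the pads) lies 19 mm behind it (ctrl.hold_point_z is the distance from the TCP to the grasp point, in mm); z points along the fingers, y is the direction in which the jaws open and shut (so a half turn about z gives the same grasp; the last joint's range is limited). The gripper opens to 85 mm and grips with 20 to 120 N. Pads are 22 mm wide; open, the fingers measure 114 mm over their backs; the gripper's body (76 mm by 85 mm) begins 54 mm behind the grasp point. The pads swing forward as they close: fully open they stand 13 mm farther back than shut.
Start: joints at [-1.375, 0.359, 1.51, -0, 1.272, -0.115], TCP at [183.477, -571.226, 231.267] pointing down, gripper open.
Joint ranges: [-2.97, 2.97], [-1.01, 2.36], [0.21, 2.38], [-0.96, 4.11], [0.2, 2.71], [-2.98, 2.98]. Speed limits (rad/s): [2.39, 2.39, 3.14, 3.14, 3.14, 3.14].

## Interface

Orientations are given as a unit quaternion [w, x, y, z].
In Python, from cell import ctrl gives the robot as it stands. The module is installed in compiled form; this text tells all that it offers.
- The arm moves only by the tool send_rows, never from a script. Its argument "targets" is a list that holds one entry, the list of rows, each a list of 7 numbers: the turn, a rotation vector about the tool's x, y, z in rad, then the shift along the tool's x, y, z in mm, then the opening, from -1 (shut) to 1 (fully open). In form: [[[rx, ry, rz, x, y, z, gripper], ...]]. A call has exactly 8 rows; each row shifts and turns the commanded pose from where the row before left it, along the tool's axes as they then stand; what a row does not reach is not made up. A row lasts 1/8 s, in which the tool goes at most 62.5 mm and 10.7 degrees, less where a joint would pass 70% of its speed; a pose out of reach is approached as far as the arm can. A call is refused whole if a number of a shift passes 62.5 or a number of a turn 0.188, either way. A call with a gripper value outside its range is refused whole. The fingers move at their own pace and stop on an object; "force" is the grip in N (left out, the last holds). Time passes only in rows, so rows that do not move let the fingers close, or fill a call up. It gives the time, the measured TCP pose, the force and the opening at its end, in the units of the state.
- ctrl.sense(): the state, without advancing time (a new reading comes with each control period).
- ctrl.camera(name): name is "scene" or "top" or "wrist"; returns the picture (400x640x3 uint8, red, green, blue); there is no depth.
- ctrl.get_calibration(name): a dict with "fx", "fy", "cx", "cy" (pixels), "k1" (the pictures are not rectified: a ray, as slopes to the right and down, at radius r is drawn at 1 + k1 r^2 times it, then the intrinsics apply), "pose" (4x4, takes a point from camera to world coordinates); the wrist camera has in their place "T_tool_cam" (4x4, takes a point from camera to tool coordinates, whose origin is the TCP and whose axes are the flange's). Camera axes: x right, y up, looking along -z (the intrinsics and any distortion apply to the point x, -y, -z); pixel columns grow to the right and rows downward; lengths in mm; the calibration is good to about 2 mm. A picture is of the moment at which its call begins: read the wrist's pose just before it. get_calibration takes no time and is no camera call.
- ctrl.sign_off(): hands the job in, once; it reports no verdict.
The state is a dict: "time_s": time; "joints": joint angles; "joint_vel": joint speeds; "joint_torque": joint torques, N m; "eef_pos": TCP position; "ee_rot": TCP orientation; "wrist_force": force on the tool from outside, world axes, zero at the start; "moment": the same for the moment, N m; "gripper_width": finger opening in mm.
Only numpy, scipy, OpenCV 4.12 (cv2) and the standard library are available. Lean on these libraries where they do the work, as an engineer would, in place of code of your own. Each camera call takes 0.05 s, during which the arm holds its last target. There are 200 camera calls.

## Task

Gently lower the open lid of the sample chest until it is fully closed, so that the little pillar on it stands upright. Then take the grip on top of the sprung inspection mirror and turn the mirror until the camera, looking by way of the mirror, has that pillar in the middle of its view (the camera's aiming light, thrown on by the mirror, then points straight at the pillar). Finish while still gripping the mirror and holding it at that angle, because it springs back when let go, and leave the other things on the bench where they are.

Things in the scene. Friction and masses are not known exactly. Their poses are not given: they have to be found in the camera images.
- lid (a joint): Hinged grey lid of the chest (rad): 0 = closed, flat on the chest; grows as it opens upward; starts at 1.0 to 1.35. Stiff hinge (0.3 N m friction): it stays where it is left; about 2 to 4 N pushed on its outer face near the free edge moves it. Plate 160 (hinge to free edge) x 220 (along the hinge) x 10 mm, no handle.
- chest: White open-topped chest, 160 x 220 x 60 mm (x, y, z), fixed to the bench; origin at the centre of its underside, z up. The lid's hinge runs along the chest's own y axis above its +x side (the far side from the robot); the free edge comes down on the -x side, nearer the robot.
- lid_hinge (a point): Middle of the hinge line, on the lid's underside, 80 mm to +x of the chest's centre, 60.5 mm above the bench. Axes turn with the lid: the plate reaches from here 160 mm along -x (to the free edge) and 110 mm either way along y; z points out of its outer face, which lies at z = +10 mm. Lid closed: these axes are the chest's.
- pillar (a point): Centre of the marker, a round white pillar with a black band round its middle, 18 mm in diameter, 44 mm high, standing on the lid's outer face half-way along its width, 35 mm from its free edge. It moves with the lid. Lid closed: upright, centre 92.5 mm above the bench, level with the camera's lens and the mirror's centre.
- unit: Fixed inspection unit: grey base plate 225 x 80 x 16 mm with the turning mirror at one end and a black camera at the other. Origin on the bench under the mirror's vertical turning axis; x points level from mirror to camera (lens front 112 mm from the axis, camera body to 173 mm, its top 115 mm above the bench), z up. The camera looks along -x into the mirror.
- mirror_head: Turning mirror, 48 mm square in a black 56 mm frame, its face on the turning axis. Origin on the axis at bench height; x is its normal (out of the face), z up. At rest the normal is 0.2 rad anticlockwise (from above) of the unit's x; it turns up to 1.2 rad further anticlockwise. A spring drives it back (0.02 N m at rest, 0.08 at 1 rad). Aimed when x halves the angle camera - mirror - pillar.
- mirror_grip (a point): Centre of the grip bar on top of the mirror, on the turning axis, 143.5 mm above the bench. The black bar is 14 mm thick (along the mirror's x, the way to pinch it), 52 mm long (along the mirror's y) and 32 mm high (127.5 to 159.5 mm above the bench); pinch it from above and turn.
- sight: The camera's line of sight after reflection, shown by a thin green aiming light 210 mm long (light only, cannot be touched). Origin at the centre of the mirror's face, 92.5 mm above the bench; x points along the reflected line of sight, level; y level to its left; z up. It turns twice as far as the mirror. The pillar is in the middle of the view when it lies on this x axis.
- mouse: Bystander: black computer mouse 100 x 60 x 24 mm, origin under its centre.
- jar: Bystander: small jar, 40 mm in diameter, 55 mm high, origin under its centre.
- tipbox: Bystander: grey pipette-tip box 70 x 90 x 45 mm, origin under its centre.

How it is judged (in metres and radians):
On the way, in this order (a step that is already met when the one before it is completed fails the run):
1. the lid is closed (value of joint lid below 0.05 rad), for 0.3 s.
2. with the mirror in the fingers, the pillar is in the middle of the camera's view (y of pillar in the frame of sight between -0.022 and 0.022 m and x of pillar in the frame of sight above 0.15 m and contact force between the fingers and mirror_head above 1 N), for 0.2 s.
At the end, for the whole second after the job is handed in: The lid is closed (under 0.05 rad), the centre of its pillar lies within 22 mm to either side of the camera's reflected line of sight and ahead of the mirror, and the fingers are in contact with the mirror head (over 1 N) and keep it still (under 0.1 rad/s) against its spring (all of step 2 and value of joint lid below 0.05 rad and angular speed of mirror_head below 0.1 rad/s); the arm keeps its last pose, push and grip.
It fails at once if the lid is slammed (faster than 2.5 rad/s) (velocity of joint lid below -2.5 rad/s).
It fails at once if the mouse is shifted more than 30 mm (distance of mouse from where it was at the start of the episode above 0.03 m).
It fails at once if the jar is shifted more than 30 mm (distance of jar from where it was at the start of the episode above 0.03 m).
It fails at once if the pipette-tip box is shifted more than 30 mm (distance of tipbox from where it was at the start of the episode above 0.03 m).
It also fails if it takes over 51 s, if anything falls off the work surface, if the arm or the gripper's body presses on something with over 40 N, if the wrist force passes 120 N, or if a joint passes its speed limit or range.

## Working session

There is one attempt and no reset: what is moved stays moved. The work goes in short steps, Python scripts to look and compute and a tool call to move; the robot and the scene stay as the last step left them, time stands still between calls to the robot, and variables do not carry over. Pictures are saved under pics/ and viewed, about 8 in all and at most 12, crops included, and the job is handed in when it is done.

Besides the shell and the picture viewer there is one more tool, called after "Request:" as name(argument=value, ...) on one line, values as JSON. send_rows: Moves the arm, as the interface text tells. Its arguments: {"type":"object","properties":{"targets":{"type":"array","items":{"type":"array","items":{"type":"array","items":{"type":"number"}}}},"force":{"type":"number"}},"required":["targets"]}

```bash
mkdir -p pics
python3 - <<'E'
from cell import ctrl
import cv2,numpy as np
np.set_printoptions(precision=4,suppress=True)
print(ctrl.sense())
for n in("scene","top"):
    cv2.imwrite(f"pics/{n}0.png",ctrl.camera(n)[:,:,::-1]); print(n,ctrl.get_calibration(n))
print(ctrl.get_calibration("wrist"))
E
```

```text
{'time_s': 0.0, 'joints': array([-1.3751,  0.3595,  1.5115,  0.    ,  1.2725, -0.1151]), 'joint_vel': array([-0.0012,  0.0007, -0.0004,  0.0003, -0.0014, -0.0023]), 'joint_torque': array([  0.0016, -52.7617, -27.8615,  -0.0003,   0.0132,  -0.    ]), 'eef_pos': array([ 183.3471, -570.5644,  230.4335]), 'ee_rot': array([-0.0009,  0.988 ,  0.1548, -0.    ]), 'wrist_force': array([-0.379 , -0.6797, -0.3902]), 'moment': array([-0.0162,  0.0001, -0.0011]), 'gripper_width': 85.29155898622079}
scene {'fx': 503.76143250191774, 'fy': 503.76143250191774, 'cx': 317.4575495648834, 'cy': 198.2902084513776, 'k1': -0.08195994205576715, 'pose': array([[   0.8306,   -0.4262,    0.3584,  947.8022],
       [   0.5569,    0.6331,   -0.5376, -594.6236],
       [   0.0022,    0.6461,    0.7632,  927.8764],
       [   0.    ,    0.    ,    0.    ,    1.    ]])}
top {'fx': 417.74537902129146, 'fy': 417.74537902129146, 'cx': 322.42268266139183, 'cy': 193.85138837311482, 'k1': -0.0826861888755178, 'pose': array([[ -0.0069,   0.9925,  -0.1221, 444.469 ],
       [ -1.    ,  -0.0064,   0.0041,   3.9871],
       [  0.0033,   0.1221,   0.9925, 951.4831],
       [  0.    ,   0.    ,   0.    ,   1.    ]])}
{'fx': 318.3071154162667, 'fy': 318.3071154162667, 'cx': 315.37075198883065, 'cy': 198.95540434678085, 'k1': -0.03689224099743381, 'T_tool_cam': array([[  -0.0003,    0.9516,    0.3075,   79.3453],
       [   1.    ,    0.0009,   -0.0018,    1.3471],
       [  -0.002 ,    0.3075,   -0.9516, -143.1501],
       [   0.    ,    0.    ,    0.    ,    1.    ]])}
```

View pics/scene0.png

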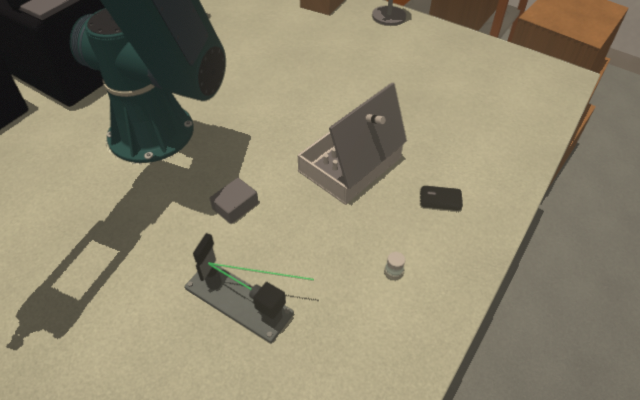

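View pics/top0.png

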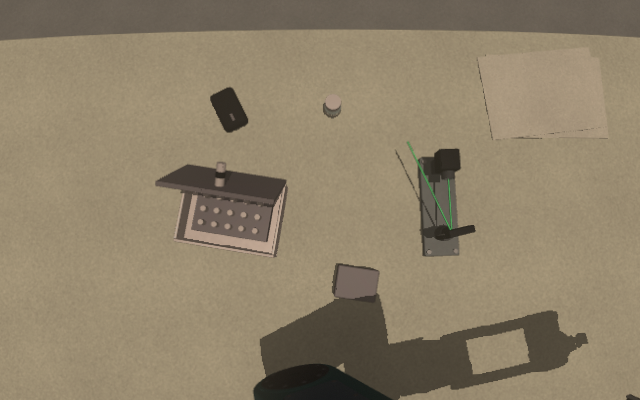

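The scene view shows the chest with its lid open at about (355,140), the unit at (240,290), the tip box at (235,200), the mouse and the jar. In the top view the chest is at (232,210), the unit at (440,205) and the tip box at (356,282). Next I'll enlarge the chest and unit for keypoints.

Run:
```python
import cv2,numpy as np
t=cv2.imread("pics/top0.png");s=cv2.imread("pics/scene0.png")
def c(im,x,y,w,h,W,H): return cv2.resize(im[y:y+h,x:x+w],(W,H),interpolation=cv2.INTER_CUBIC)
a=c(t,150,150,150,115,450,345); b=c(t,390,135,100,130,265,345)
d=c(s,290,80,125,125,250,250); e=c(s,175,225,150,120,312,250)
A=np.zeros((600,720,3),np.uint8);A[:345,:450]=a;A[:345,452:717]=b;A[350:600,:250]=d;A[350:600,260:572]=e
A=cv2.convertScaleAbs(A,alpha=1.6,beta=10)
cv2.imwrite("pics/crop0.png",A)
```

```text
(no output)
```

View pics/crop0.png

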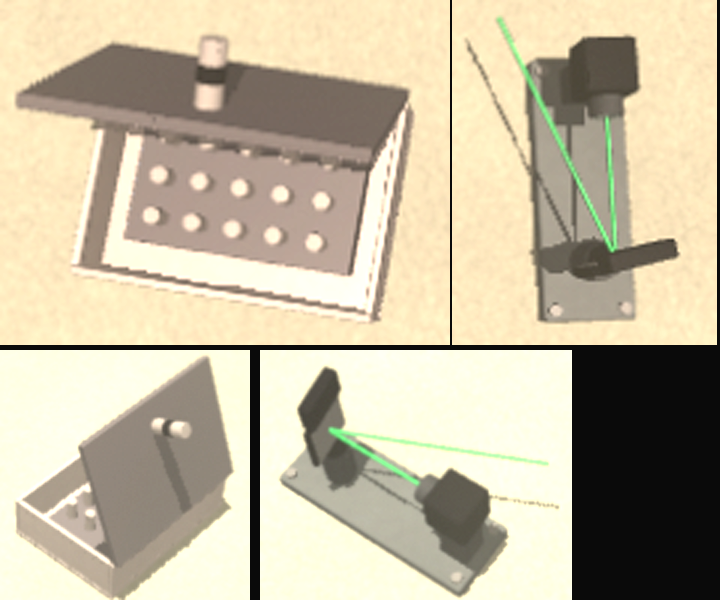

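```bash
cat > h.py <<'E'
import numpy as np,cv2
from cell import ctrl
from scipy.optimize import least_squares
np.set_printoptions(precision=3,suppress=True)
def proj(n,P,T=None):
    c=ctrl.get_calibration(n); T=c["pose"] if T is None else T
    p=(np.asarray(P,float)-T[:3,3])@T[:3,:3]; a=p[:,:2]/-p[:,2:]; a[:,1]*=-1
    a*=1+c["k1"]*(a**2).sum(1,keepdims=True)
    return a*[c["fx"],c["fy"]]+[c["cx"],c["cy"]]
def Rz(a): return np.array([[np.cos(a),-np.sin(a),0],[np.sin(a),np.cos(a),0],[0,0,1]])
def lidpt(th,P):  # lid frame -> chest
    c,s=np.cos(th),np.sin(th); R=np.array([[c,0,s],[0,1,0],[-s,0,c]])  # -x goes up
    return np.asarray(P,float)@R.T+[80,0,60.5]
E
python3 - <<'E'
from h import *
cl=lambda u,v:(150+u/3,150+v/3); sd=lambda u,v:(290+u/2,80+(v-350)/2)
chest=[("top",(-80,110,60),cl(76,268)),("top",(-80,-110,60),cl(375,320)),("scene",(-80,-110,60),sd(17,500)),("scene",(80,-110,0),sd(118,597))]
lid=[("top",(-160,110,10),cl(18,95)),("top",(-160,-110,10),cl(375,152)),("top",(0,110,10),cl(112,43)),("top",(0,-110,10),cl(410,92)),
("scene",(-160,-110,10),sd(80,447)),("scene",(-160,110,10),sd(208,358)),("top",(-125,0,32),cl(211,74)),("scene",(-125,0,32),sd(168,427)),("scene",(0,110,10),sd(231,470))]
def pts(q):
    C=[p for _,p,_ in chest]; L=lidpt(q[3],[p for _,p,_ in lid])
    return np.vstack([C,L])@Rz(q[2]).T+[q[0],q[1],0]
al=chest+lid
def res(q):
    P=pts(q); return np.concatenate([proj(n,P[i:i+1])[0]-uv for i,(n,_,uv) in enumerate(al)])
r=least_squares(res,[480,200,-.1,1.2],loss="soft_l1"); print("chest",r.x); print(res(r.x).reshape(-1,2))
q=r.x; W=lambda P:P@Rz(q[2]).T+[q[0],q[1],0]
pil=W(lidpt(0,[(-125,0,32)]))[0]; print("pillar closed",pil)
for th in np.arange(q[3],-.01,-.2): print(th, W(lidpt(th,[(-150,0,10)])))
t=lambda u,v:(390+(u-452)/2.65,135+v/2.654); s=lambda u,v:(175+(u-260)/2.08,225+(v-350)/2.08)
# unit x,y,yaw
uo=[("top",(0,0,92.5),t(613,250)),("top",(112,0,92.5),t(606,112)),("scene",(0,0,92.5),s(331,431)),("scene",(112,0,92.5),s(420,483)),
("top",(210*np.cos(.4),210*np.sin(.4),92.5),t(500,18)),("scene",(210*np.cos(.4),210*np.sin(.4),92.5),s(547,463))]
def ru(u):
    P=np.array([p for _,p,_ in uo])@Rz(u[2]).T+[u[0],u[1],0]
    return np.concatenate([proj(n,P[i:i+1])[0]-uv for i,(n,_,uv) in enumerate(uo)])
r=least_squares(ru,[440,-280,0],loss="soft_l1");u=r.x;print("unit",u);print(ru(u).reshape(-1,2))
d=pil[:2]-u[:2];a=np.arctan2(d[1],d[0])-u[2];print("dist",np.hypot(*d),"angle",a,"mirror angle",a/2,"world yaw of normal",u[2]+a/2,"turn",a/2-.2)
np.save("fit.npy",np.r_[q,u])
E
```

```text
chest [516.76  198.905  -0.156   1.163]
[[-1.773  1.437]
 [-0.54   0.1  ]
 [-2.169  0.021]
 [-3.969  1.703]
 [-0.526  0.222]
 [-0.393 -0.705]
 [ 0.08  -0.813]
 [ 0.266 -2.36 ]
 [-0.037 -0.26 ]
 [-1.202 -1.868]
 [ 0.463 -0.159]
 [ 0.04   0.434]
 [ 0.924  0.871]]
pillar closed [472.309 205.909  92.5  ]
1.163134572590404 [[546.109 194.281 202.172]]
0.9631345725904041 [[519.296 198.505 189.357]]
0.7631345725904042 [[495.533 202.25  171.405]]
0.5631345725904042 [[475.767 205.364 149.032]]
0.36313457259040427 [[460.785 207.725 123.129]]
0.16313457259040431 [[451.185 209.238  94.729]]
unit [ 470.414 -265.455    0.018]
[[ 0.424  2.065]
 [-0.152  0.591]
 [-1.009 -0.625]
 [ 1.444  1.761]
 [-0.71  -1.103]
 [ 0.206  0.293]]
dist 471.3681313380551 angle 1.548888498184804 mirror angle 0.774444249092402 world yaw of normal 0.7923323953082705 turn 0.574444249092402
```

The fits agree with the given sizes, with most residuals around 1–2 px. First I'll lift, align the tool's x with the chest's x, and travel behind the lid with the fingers shut.

Request:
send_rows(targets=[[[0,0,0.117,0,0,-25,-1],[0,0,0.117,0,0,-25,-1],[0,0,0.117,0,0,-25,-1],[0,0,0.117,0,0,-25,-1],[0,0,0,17.8,-47,0,-1],[0,0,0,17.8,-47,0,-1],[0,0,0,17.8,-47,0,-1],[0,0,0,17.8,-47,0,-1]]], force=40)

```text
time_s: 1.1
eef_pos: [283.7, -395.0, 330.9]
ee_rot: [-0.0, 0.997, -0.079, -0.0]
wrist_force: [0.9, 0.5, 0.5]
gripper_width: 0.4
```

Request:
send_rows(targets=[[[0,0,0,17.8,-47,0,-1],[0,0,0,17.8,-47,0,-1],[0,0,0,17.8,-47,0,-1],[0,0,0,17.8,-47,0,-1],[0,0,0,17.8,-47,0,-1],[0,0,0,17.8,-47,0,-1],[0,0,0,17.8,-47,0,-1],[0,0,0,17.8,-47,0,-1]]])

```text
time_s: 2.1
eef_pos: [483.1, -46.0, 331.1]
ee_rot: [-0.0, 0.997, -0.078, -0.0]
wrist_force: [1.7, -0.6, 0.5]
gripper_width: 0.2
```

Request:
send_rows(targets=[[[0,0,0,17.8,-47,0,-1],[0,0,0,17.8,-47,0,-1],[0,0,0,17.8,-47,0,-1],[0,0,0,17.8,-47,0,-1],[0,0,0,0,0,0,-1],[0,0,0,0,0,0,-1],[0,0,0,0,0,0,-1],[0,0,0,0,0,0,-1]]])

```text
time_s: 3.1
eef_pos: [582.1, 125.9, 331.5]
ee_rot: [0.0, 0.997, -0.079, 0.0]
wrist_force: [0.6, -0.3, 0.5]
gripper_width: 0.1
```

Request:
send_rows(targets=[[[0,0,0,0,0,23,-1],[0,0,0,0,0,23,-1],[0,0,0,0,0,23,-1],[0,0,0,0,0,23,-1],[0,0,0,0,0,23,-1],[0,0,0,0,0,23,-1],[0,0,0,0,0,0,-1],[0,0,0,0,0,0,-1]]])

```text
time_s: 4.1
eef_pos: [583.0, 126.6, 194.3]
ee_rot: [-0.0, 0.997, -0.079, 0.001]
wrist_force: [0.2, 0.9, -0.1]
gripper_width: 0.1
```

Run:
```python
from h import *
q=np.load("fit.npy")
s=ctrl.sense(); p=(s["eef_pos"]-[q[0],q[1],0])@Rz(q[2]); print(p,s["wrist_force"])
th=np.linspace(1.2,0,25); P=lidpt(th[0],[(-140,0,10)])
P=np.vstack([lidpt(t,[(-140,0,10)]) for t in th])+[11,0,0]
print(P[0]-p); d=np.diff(P,axis=0); print(np.c_[th[1:],d[:,0],-d[:,2],P[1:,[0,2]]])
im=ctrl.camera("scene")[40:220,240:480,::-1]; cv2.imwrite("pics/s1.png",cv2.resize(im,(720,540)))
```

```text
[ 76.705 -61.113 194.296] [ 0.24   0.918 -0.097]
[-27.115  61.113   0.313]
[[  1.15   -6.651   2.237  42.939 192.372]
 [  1.1    -6.531   2.567  36.409 189.805]
 [  1.05   -6.394   2.89   30.014 186.915]
 [  1.     -6.242   3.206  23.772 183.709]
 [  0.95   -6.074   3.514  17.699 180.195]
 [  0.9    -5.891   3.813  11.808 176.382]
 [  0.85   -5.693   4.103   6.115 172.279]
 [  0.8    -5.481   4.382   0.635 167.897]
 [  0.75   -5.255   4.651  -4.62  163.246]
 [  0.7    -5.016   4.907  -9.636 158.339]
 [  0.65   -4.764   5.152 -14.4   153.187]
 [  0.6    -4.501   5.384 -18.901 147.803]
 [  0.55   -4.226   5.602 -23.127 142.201]
 [  0.5    -3.941   5.806 -27.067 136.395]
 [  0.45   -3.646   5.996 -30.713 130.4  ]
 [  0.4    -3.341   6.17  -34.054 124.229]
 [  0.35   -3.029   6.33  -37.083 117.899]
 [  0.3    -2.709   6.473 -39.792 111.426]
 [  0.25   -2.382   6.601 -42.174 104.826]
 [  0.2    -2.049   6.711 -44.223  98.114]
 [  0.15   -1.711   6.805 -45.934  91.309]
 [  0.1    -1.369   6.882 -47.302  84.427]
 [  0.05   -1.023   6.942 -48.325  77.485]
 [  0.     -0.675   6.985 -49.     70.5  ]]
```

View pics/s1.png

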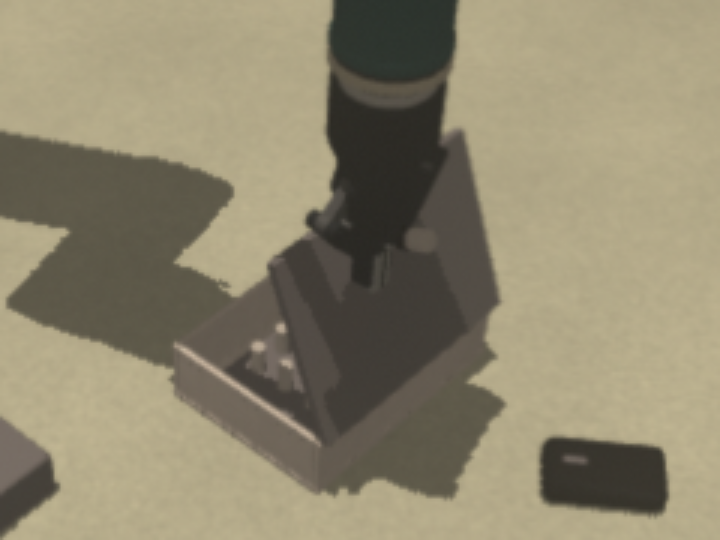

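The crop shows the shut fingers behind the outer face at about (370,275), clear of the pillar at (420,238). Next I'll sweep the lid down.

Request:
send_rows(targets=[[[0,0,0,-7,0,0,-1],[0,0,0,-7,0,0,-1],[0,0,0,-7,0,0,-1],[0,0,0,-6,0,0,-1],[0,0,0,-6.6,0,2.2,-1],[0,0,0,-6.5,0,2.6,-1],[0,0,0,-6.4,0,2.9,-1],[0,0,0,-6.2,0,3.2,-1]]])

```text
time_s: 5.15
eef_pos: [530.1, 135.3, 182.3]
ee_rot: [-0.0, 0.997, -0.079, 0.0]
wrist_force: [0.6, 0.5, 0.8]
gripper_width: 0.0
```

Request:
send_rows(targets=[[[0,0,0,-6.1,0,3.5,-1],[0,0,0,-5.9,0,3.8,-1],[0,0,0,-5.7,0,4.1,-1],[0,0,0,-5.5,0,4.4,-1],[0,0,0,-5.3,0,4.7,-1],[0,0,0,-5,0,4.9,-1],[0,0,0,-4.8,0,5.2,-1],[0,0,0,-4.5,0,5.4,-1]]])

```text
time_s: 6.15
eef_pos: [487.7, 141.9, 146.0]
ee_rot: [-0.0, 0.997, -0.078, -0.0]
wrist_force: [0.3, 0.7, 0.1]
gripper_width: 0.0
```

Request:
send_rows(targets=[[[0,0,0,-4.2,0,5.6,-1],[0,0,0,-3.9,0,5.8,-1],[0,0,0,-3.6,0,6,-1],[0,0,0,-3.3,0,6.2,-1],[0,0,0,-3,0,6.3,-1],[0,0,0,-2.7,0,6.5,-1],[0,0,0,-2.4,0,6.6,-1],[0,0,0,-2,0,6.7,-1]]])

```text
time_s: 7.15
eef_pos: [463.2, 145.8, 96.3]
ee_rot: [-0.0, 0.997, -0.079, -0.0]
wrist_force: [-0.3, 0.2, 1.0]
gripper_width: 0.1
```

Request:
send_rows(targets=[[[0,0,0,-1.7,0,6.8,-1],[0,0,0,-1.4,0,6.9,-1],[0,0,0,-1,0,6.9,-1],[0,0,0,-0.7,0,5,-1],[0,0,0,0,0,2,-1],[0,0,0,0,0,0,-1],[0,0,0,0,0,0,-1],[0,0,0,0,0,0,-1]]])

```text
time_s: 8.15
eef_pos: [458.8, 146.6, 70.4]
ee_rot: [-0.0, 0.997, -0.078, 0.0]
wrist_force: [-5.1, -0.5, 17.7]
gripper_width: -0.0
```

The reaction of 17.7 N at z = 70.4 (lid top is 70.5) suggests the lid is closed. Next I'll lift, travel to the mirror and rotate the jaws to the bar.

Request:
send_rows(targets=[[[0,0,0,0,0,-20,-1],[0,0,0,0,0,-50,-1],[0,0,0,0,0,-55,-1],[0,0,0,0,0,-55,-1],[0,0,0,9.4,50.6,0,-1],[0,0,0,9.4,50.6,0,-1],[0,0,0,9.4,50.6,0,-1],[0,0,0,9.4,50.6,0,-1]]])

```text
time_s: 9.15
eef_pos: [463.9, -60.8, 249.1]
ee_rot: [0.0, 0.997, -0.078, 0.0]
wrist_force: [0.9, 0.9, 0.5]
gripper_width: -0.1
```

Request:
send_rows(targets=[[[0,0,0,9.4,50.6,0,-1],[0,0,0,9.4,50.6,0,-1],[0,0,0,9.4,50.6,0,-1],[0,0,0,9.4,50.6,0,-1],[0,0,0.15,0,0,0,1],[0,0,0.15,0,0,0,1],[0,0,0.15,0,0,0,1],[0,0,0.15,0,0,0,1]]])

```text
time_s: 10.15
eef_pos: [469.3, -265.1, 248.7]
ee_rot: [-0.0, 0.928, -0.372, -0.0]
wrist_force: [0.8, -0.3, 0.4]
gripper_width: 72.7
```

Request:
send_rows(targets=[[[0,0,0.15,0,0,0,1],[0,0,0.15,0,0,0,1],[0,0,0.15,0,0,0,1],[0,0,0.15,0,0,0,1],[0,0,0,0,0,0,1],[0,0,0,0,0,0,1],[0,0,0,0,0,0,1],[0,0,0,0,0,0,1]]])

```text
time_s: 11.15
eef_pos: [469.5, -265.1, 249.1]
ee_rot: [-0.0, 0.779, -0.627, -0.0]
wrist_force: [-0.4, -0.4, -0.2]
gripper_width: 85.6
```

Run:
```python
from h import *
s=ctrl.sense(); print(s["eef_pos"],s["ee_rot"],s["joints"],s["gripper_width"])
w=ctrl.camera("wrist"); t=ctrl.camera("top"); c=ctrl.camera("scene")
for n,i in(("w",w),("t",t),("c",c)): cv2.imwrite(f"pics/{n}2.png",i[:,:,::-1])
A=np.zeros((600,800,3),np.uint8)
A[:340,:544]=cv2.resize(w,(544,340))
A[345:600,:390]=cv2.resize(t[145:265,140:324],(390,255),interpolation=2); A[345:600,400:800]=cv2.resize(c[80:210,285:489],(400,255),interpolation=2)
cv2.imwrite("pics/mix2.png",cv2.convertScaleAbs(A[:,:,::-1],alpha=1.5))
```

```text
[ 469.528 -265.067  249.086] [-0.     0.779 -0.627 -0.   ] [-0.642  0.255  1.618  0.     1.269  2.285] 85.62287265712428
```

View pics/mix2.png

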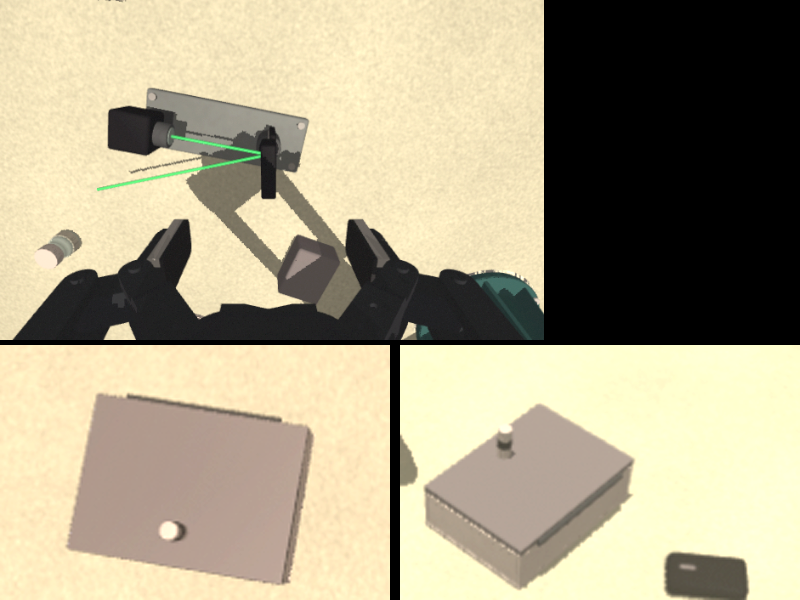

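The mix shows the lid flat and closed, with the pillar upright at crop (169,530) in the top view and (505,441) in the scene view. The mirror bar is at about (268,170) in the wrist part. Next I'll refine the pillar and the bar.

```bash
cat >> h.py <<'E'
from scipy.spatial.transform import Rotation as Ro
def wristT(s):
    T=np.eye(4); w,x,y,z=s["ee_rot"]; T[:3,:3]=Ro.from_quat([x,y,z,w]).as_matrix(); T[:3,3]=s["eef_pos"]
    return T@ctrl.get_calibration("wrist")["T_tool_cam"]
E
python3 - <<'E'
from h import *
f=np.load("fit.npy"); q=f[:4]; u=f[4:]
a=lambda x,y:(140+x/2.1196,145+(y-345)/2.125); b=lambda x,y:(285+(x-400)/1.961,80+(y-345)/1.961)
o=[("top",(80,110,70.5),a(97,394)),("top",(80,-110,70.5),a(308,428)),("top",(-80,110,70.5),a(68,548)),("top",(-80,-110,70.5),a(284,583)),
("scene",(-80,-110,70.5),b(425,488)),("scene",(-80,110,70.5),b(540,405)),("scene",(80,110,70.5),b(633,460)),("scene",(80,-110,70.5),b(521,550)),
("top",(-45,0,114.5),a(170,529)),("scene",(-45,0,92.5),b(505,441))]
def res(k,o):
    P=np.array([p for _,p,_ in o])@Rz(k[2]).T+[k[0],k[1],0]
    return np.concatenate([proj(n,P[i:i+1])[0]-uv for i,(n,_,uv) in enumerate(o)])
r=least_squares(res,q[:3],args=(o,),loss="soft_l1").x; print(r); print(res(r,o).reshape(-1,2))
pil=np.array([-45,0,92.5])@Rz(r[2]).T+[r[0],r[1],0]; print("pillar model",pil)
pp=o[8:]; 
g=least_squares(lambda k:np.concatenate([proj("top",[[k[0],k[1],114.5]])[0]-pp[0][2],proj("scene",[[k[0],k[1],92.5]])[0]-pp[1][2]]),pil[:2]); print("pillar direct",g.x,g.fun)
np.save("pil.npy",pil)
# bar
s=ctrl.sense(); T=wristT(s); yaw=u[2]+.2
B=lambda k,z:np.array([[x,y,0] for x in(-7,7) for y in(-26,26)])@Rz(k[2]).T+[k[0],k[1],z]
print("pred bar top",proj("wrist",B([u[0],u[1],yaw],159.5),T),"tool yaw y",np.arctan2(-.988,0))
w=cv2.imread("pics/w2.png"); g=w.max(2)
big=cv2.resize(w[130:250,230:390],(800,600),interpolation=2); big=cv2.convertScaleAbs(big,alpha=2.2,beta=15)
for z,c in((159.5,(0,0,255)),(127.5,(255,0,0))):
    for p in proj("wrist",B([u[0],u[1],yaw],z),T): cv2.circle(big,tuple(int(v) for v in ((p-[230,130])*5)),4,c,1)
cv2.imwrite("pics/bar.png",big)
E
```

```text
[517.136 199.303  -0.159]
[[-0.067 -1.248]
 [ 0.608 -2.002]
 [-0.5   -0.169]
 [-0.412 -0.135]
 [-1.351 -1.137]
 [-1.361 -1.615]
 [ 0.213 -1.195]
 [-0.261  0.952]
 [-0.174 -0.123]
 [-0.926  0.354]]
pillar model [472.706 206.442  92.5  ]
pillar direct [473.182 206.965] [-0.427 -0.36  -0.649  0.308]
pred bar top [[324.581 171.986]
 [324.28  235.727]
 [305.861 172.063]
 [306.737 235.793]] tool yaw y -1.5707963267948966
```

View pics/bar.png

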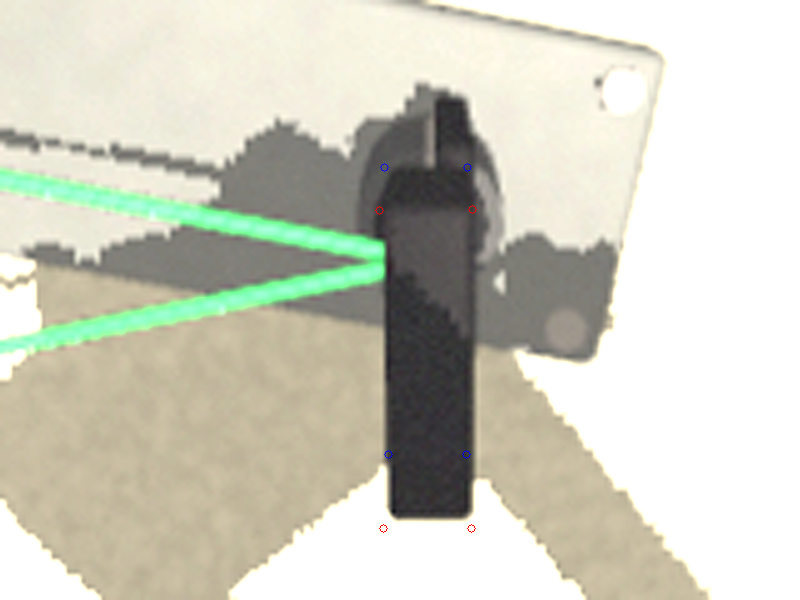

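The bar's corners, crop (385–473, 207–518), sit within about 1–2 mm of the prediction. Next I'll descend and pinch.

Request:
send_rows(targets=[[[0,0,0,0,0,25,1],[0,0,0,0,0,25,1],[0,0,0,0,0,25,1],[0,0,0,0,0,25,1],[0,0,0,0,0,12,1],[0,0,0,0,0,10,1],[0,0,0,0,0,0,1],[0,0,0,0,0,0,-1]]], force=50)

```text
time_s: 12.3
eef_pos: [470.1, -265.4, 127.8]
ee_rot: [-0.0, 0.778, -0.628, 0.001]
wrist_force: [0.3, -0.9, 0.5]
gripper_width: 69.7
```

Request:
send_rows(targets=[[[0,0,0,0,0,0,-1],[0,0,0,0,0,0,-1],[0,0,0,0,0,0,-1],[0,0,0,0,0,0,-1],[0,0,0,0,0,0,-1],[0,0,0,0,0,0,-1],[0,0,0,0,0,0,-1],[0,0,0,0,0,0,-1]]])

```text
time_s: 13.3
eef_pos: [469.5, -265.2, 127.4]
ee_rot: [0.0, 0.779, -0.628, 0.0]
wrist_force: [-2.1, 0.0, 5.8]
gripper_width: 13.0
```

Request:
send_rows(targets=[[[0,0,-0.05,0,0,0,-1],[0,0,-0.08,0,0,0,-1],[0,0,-0.09,0,0,0,-1],[0,0,-0.09,0,0,0,-1],[0,0,-0.09,0,0,0,-1],[0,0,-0.09,0,0,0,-1],[0,0,-0.055,0,0,0,-1],[0,0,-0.029,0,0,0,-1]]])

```text
time_s: 14.3
eef_pos: [469.6, -265.1, 127.4]
ee_rot: [-0.0, 0.924, -0.381, 0.0]
wrist_force: [-1.7, 0.5, 4.9]
gripper_width: 13.5
```

Request:
send_rows(targets=[[[0,0,0,0,0,0,-1],[0,0,0,0,0,0,-1],[0,0,0,0,0,0,-1],[0,0,0,0,0,0,-1],[0,0,0,0,0,0,-1],[0,0,0,0,0,0,-1],[0,0,0,0,0,0,-1],[0,0,0,0,0,0,-1]]])

```text
time_s: 15.3
eef_pos: [469.6, -265.1, 127.4]
ee_rot: [-0.0, 0.924, -0.382, 0.0]
wrist_force: [-2.3, 1.0, 5.6]
gripper_width: 13.3
```

Run:
```python
from h import *
s=ctrl.sense(); print(s["eef_pos"],s["ee_rot"],s["wrist_force"],s["gripper_width"]); w=s["ee_rot"]
print("tool y yaw",2*np.arctan2(w[2],w[1])+np.pi/2)
f=np.load("fit.npy");u=f[4:];pil=np.load("pil.npy")
A=np.zeros((600,800,3),np.uint8)
for n in("top","scene"):
    im=ctrl.camera(n); cv2.imwrite(f"pics/{n}3.png",im[:,:,::-1])
    i=im.astype(int); m=(i[:,:,1]-np.maximum(i[:,:,0],i[:,:,2])>40); ys,xs=np.nonzero(m); np.save(f"g_{n}.npy",np.c_[xs,ys])
    print(n,len(xs),xs.min(),xs.max(),ys.min(),ys.max(),"pred mirror",proj(n,[[u[0],u[1],92.5]]),"pillar",proj(n,[pil]))
    if n=="top": A[:298]=cv2.resize(im[120:269,150:550],(800,298))
    else: A[300:600,:600]=cv2.resize(im[80:305,150:600],(600,300))
cv2.imwrite("pics/mix3.png",cv2.convertScaleAbs(A[:,:,::-1],alpha=1.4))
```

```text
[ 469.594 -265.072  127.423] [-0.     0.924 -0.382  0.   ] [-2.349  1.012  5.595] 13.31298187055339
tool y yaw 0.7871929177164936
top 210 350 450 179 232 pred mirror [[451.179 231.262]] pillar [[222.585 231.819]]
scene 264 208 273 196 289 pred mirror [[208.126 263.317]] pillar [[337.618 129.308]]
```

View pics/mix3.png

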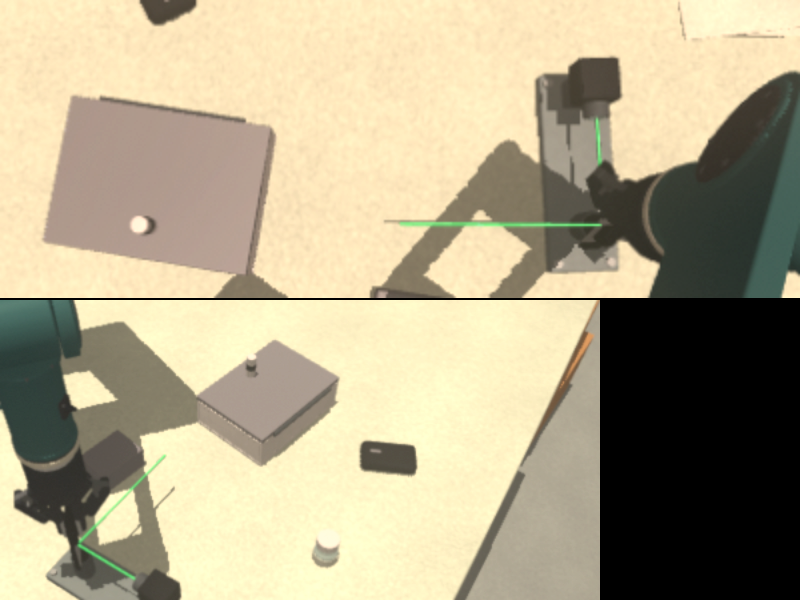

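The light in the top part runs from (605,225) to (400,224), nearly level towards the pillar. Next I'll fit it numerically.

Run:
```python
from h import *
pil=np.load("pil.npy"); u=np.load("fit.npy")[4:]
for n in("top","scene"):
    g=np.load(f"g_{n}.npy").astype(float)
    g=g[g[:,1]>223] if n=="top" else g[(g[:,1]<258)]
    if n=="top": g=g[g[:,0]<440]
    W=np.array([least_squares(lambda k:proj(n,[[k[0],k[1],92.5]])[0]-p,[470,-150]).x for p in g])
    vx,vy,x0,y0=cv2.fitLine(W.astype(np.float32),cv2.DIST_HUBER,0,.01,.01).ravel()
    if vy<0: vx,vy=-vx,-vy
    d=pil[:2]-[x0,y0]; print(n,len(g),"yaw",np.arctan2(vy,vx),"y range",W[:,1].min(),W[:,1].max(),"line at unit y: x",x0+vx/vy*(u[1]-y0),"pillar lateral left of line",vx*d[1]-vy*d[0])
    # same-camera pillar sighting at the pillar's own height
    a=pil[:2]-u[:2]; print("  line anchored at mirror: lateral",vx*a[1]-vy*a[0])
```

```text
top 165 yaw 1.5525771 y range -239.82711421169643 -55.62275277983591 line at unit y: x 468.71204212487976 pillar lateral left of line 4.60411147838194
  line anchored at mirror: lateral 6.3057988163179335Traceback (most recent call last):
  File "<stdin>", line 7, in <module>
    return func(*args, **kwargs)
    result = trf(vector_fun.fun, vector_fun.jac, x0, f0, J0, lb, ub, ftol, xtol,
                 gtol, max_nfev, x_scale, loss_function, tr_solver,
                 tr_options.copy(), verbose, callback=callback_wrapped)
    return trf_no_bounds(
        fun, jac, x0, f0, J0, ftol, xtol, gtol, max_nfev, x_scale,
        loss_function, tr_solver, tr_options, verbose, callback=callback)
    J = jac(x)
    self._update_jac()
    ~~~~~~~~~~~~~~~~^^
    self.J = self.jac_wrapped(xp_copy(self.x), f0=self.f)
             ~~~~~~~~~~~~~~~~^^^^^^^^^^^^^^^^^^^^^^^^^^^^
    J, dct = approx_derivative(
             ~~~~~~~~~~~~~~~~~^
        self.fun,
        ^^^^^^^^^
    ...<2 lines>...
        **self.finite_diff_options,
        ^^^^^^^^^^^^^^^^^^^^^^^^^^^
    )
    ^
    J, _nfev = _dense_difference(fun_wrapped, x0, f0, h,
               ~~~~~~~~~~~~~~~~~^^^^^^^^^^^^^^^^^^^^^^^^
                             use_one_sided, method,
                             ^^^^^^^^^^^^^^^^^^^^^^
                             mf)
                             ^^^
    df = [f_eval - f0 for f_eval in f_evals]
                                    ^^^^^^^
    f = np.atleast_1d(self.fun(x, *self.args, **self.kwargs))
                      ~~~~~~~~^^^^^^^^^^^^^^^^^^^^^^^^^^^^^^
    return np.atleast_1d(self.fun(x))
                         ~~~~~~~~^^^
    return self.f(x, *self.args, **self.kwargs)
           ~~~~~~^^^^^^^^^^^^^^^^^^^^^^^^^^^^^^
  File "<stdin>", line 7, in <lambda>
  File "h.py", line 6, in proj
    c=ctrl.get_calibration(n); T=c["pose"] if T is None else T
ValueError: time passes only in moves, steps and waits
```

```bash
sed -i 's/^def proj/from functools import lru_cache\ncal=lru_cache(None)(lambda n:ctrl.get_calibration(n))\ndef proj/; s/c=ctrl.get_calibration(n);/c=cal(n);/' h.py
python3 - <<'E'
from h import *
pil=np.load("pil.npy"); u=np.load("fit.npy")[4:]
n="scene"; g=np.load("g_scene.npy").astype(float); g=g[g[:,1]<258]
W=np.array([least_squares(lambda k:proj(n,[[k[0],k[1],92.5]])[0]-p,[470,-150]).x for p in g])
vx,vy,x0,y0=cv2.fitLine(W.astype(np.float32),cv2.DIST_HUBER,0,.01,.01).ravel()
if vy<0: vx,vy=-vx,-vy
d=pil[:2]-[x0,y0]; a=pil[:2]-u[:2]; print(len(g),np.arctan2(vy,vx),W[:,1].min(),W[:,1].max(),"lat",vx*d[1]-vy*d[0],vx*a[1]-vy*a[0])
E
```

```text
134 1.5517865 -249.907708003044 -54.897840025347705 lat 4.63675554511712 6.678848428720166
```

Both cameras put the pillar about 5 mm to the left of the line, inside the 22 mm limit. I'll turn a further 0.005 rad anticlockwise and let it settle.

Request:
send_rows(targets=[[[0,0,-0.005,0,0,0,-1],[0,0,0,0,0,0,-1],[0,0,0,0,0,0,-1],[0,0,0,0,0,0,-1],[0,0,0,0,0,0,-1],[0,0,0,0,0,0,-1],[0,0,0,0,0,0,-1],[0,0,0,0,0,0,-1]]])

```text
time_s: 16.4
eef_pos: [469.6, -265.1, 127.4]
ee_rot: [-0.0, 0.925, -0.38, 0.0]
wrist_force: [-2.1, -0.1, 5.7]
gripper_width: 13.3
```

Run:
```python
from h import *
pil=np.load("pil.npy")
im=ctrl.camera("top"); i=im.astype(int); ys,xs=np.nonzero(i[:,:,1]-np.maximum(i[:,:,0],i[:,:,2])>40); g=np.c_[xs,ys].astype(float); g=g[(ys>218)&(xs<440)]
W=np.array([least_squares(lambda k:proj("top",[[k[0],k[1],92.5]])[0]-p,[470,-150]).x for p in g])
vx,vy,x0,y0=cv2.fitLine(W.astype(np.float32),cv2.DIST_HUBER,0,.01,.01).ravel()
if vy<0: vx,vy=-vx,-vy
d=pil[:2]-[x0,y0]; print(np.arctan2(vy,vx),"lat",vx*d[1]-vy*d[0])
t0=cv2.imread("pics/top2.png" if 0 else "pics/t2.png")[:,:,::-1].astype(int)
for nm,(x,y) in dict(mouse=(229,110),jar=(332,106),lid=(232,210)).items(): print(nm,np.abs(i[y-25:y+25,x-25:x+25]-t0[y-25:y+25,x-25:x+25]).mean())
s=ctrl.sense(); print(s["time_s"],s["wrist_force"],s["gripper_width"])
ctrl.sign_off()
```

```text
1.570121 lat -2.8987223971699656
mouse 6.381866666666666
jar 8.672
lid 6.178933333333333
16.45 [-0.988  1.544  5.348] 13.642544642816114
the job is handed in; nothing more can be done
```

The lid is closed, the mirror is turned about 0.58 rad and still gripped, and the job was handed in at 16.45 s. The sign-off reports no verdict.

**Lid:** I pushed it down with shut fingers at about 0.4 rad/s. The fingers stopped at z = 70.4 mm (lid top 70.5) with 17.7 N of reaction. The pictures show it flat with the pillar upright.

**Mirror:** I pinched the bar, and the gripper reads 13.3–13.6 mm against the bar's 14. I turned it until the light pointed at the pillar.
- **Before the last correction:** the top and scene cameras agreed that the pillar lay 4.6 mm to the left of the line of sight.
- **After it:** the top camera alone gave 2.9 mm to the right, within the 22 mm limit.
- **Disagreement:** that last 0.005 rad step moved the fitted line by 0.0175 rad, against 0.010 expected. I put the difference down to fitting noise.

**Bystanders:**
- **Mouse and jar:** they look unmoved in the later pictures. My pixel comparison was inconclusive: it gave small, uniform differences of 6–9 grey levels, about the same over the untouched lid.
- **Tip box:** I did not check it at the end. The arm passed well above it, and no contact force showed on the way.

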